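# Change the sanding drum and put the others in their own blocks

### The arm

A 6-joint arm with a two-finger parallel gripper is mounted at the origin on a cart in front of the work surface, level with it; the furniture and walls round the work are solid. World frame = base frame: x ahead of the robot, y to its left, z up, the work surface at z = 0. Lengths are in m, angles in degrees, forces in N, time in s.
With the tool pointing down it reaches from about 0.35 to 0.875 m from the base axis. Payload 4.2 kg.
Tool frame: the origin (TCP) lies midway between the tips of the shut fingers; the grasp point (between the pads) lies 19 mm behind it; z points along the fingers, y is the direction in which the jaws open and shut (so a half turn about z gives the same grasp; the last joint's range is limited). The gripper opens to 87 mm and grips with 3 to 60 N. Pads are 19 mm wide; open, the fingers measure 117 mm over their backs; the gripper's body (75 mm by 190 mm) begins 51 mm behind the grasp point.
Start: joints at [87.697, 22.042, 0.453, 0, -68.411, -14.817], TCP at [0.184, 0.597, 0.223] pointing down, gripper open.
Joint ranges: [-179.83, 179.83], [-69.29, 118.12], [-61.27, 80.66], [-181.25, 117.63], [-171.15, -9.14], [-177.46, 177.46]. Speed limits (degrees/s): [159.86, 159.86, 180, 180, 180, 180].

### API

Orientations are given as a 3x3 rotation matrix whose columns are the frame's x, y, z axes.
In Python, from station import r gives the robot as it stands.
- The arm moves only by the tool servo_tool, never from a script. Its arguments are lists of equal length, an entry for each row: "slide": the shift along the world's x, y, z in units of 60 mm (1.0 is 60 mm), a list of three; "twist": the turn, a rotation vector about the world's x, y, z in units of 6 degrees (1.0 is 6 degrees), a list of three; "gripper": the closure, from 0 (fully open) to 1 (shut). In form: {"slide": [[x, y, z], ...], "twist": [[wx, wy, wz], ...], "gripper": [gripper, ...]}. A call has 1 to 12 rows; each row shifts and turns the commanded pose from where the row before left it; what a row does not reach is not made up. A row lasts 1/8 s, in which the tool goes at most 62.5 mm and 10.7 degrees, less where a joint would pass 70% of its speed; a pose out of reach is approached as far as the arm can. A call is refused whole if a number of a shift passes 1 or a number of a turn 1, either way. A call with a gripper value outside its range is refused whole. The fingers move at their own pace and stop on an object; the grip force is fixed at half the most. Time passes only in rows, so rows that do not move let the fingers close. It gives the time, the measured TCP pose, the force and the opening at its end, in the units of the state.
- r.sense(): the state, without advancing time (a new reading comes with each control period).
- r.capture(name): name is "side" or "top"; returns a dict with "image" (480x640x3 uint8, blue, green, red), "intrinsics" (3x3 intrinsics, pixels), "R" (3x3) and "t" (3): a world point X has camera coordinates R X + t. Camera axes: x right, y down, z forward; pixel columns grow to the right and rows downward; lengths in m; the calibration is good to about 2 mm. A picture is of the moment at which its call begins. There is no depth.
- r.finish_job(): hands the job in, once; it reports no verdict.
The state is a dict: "time_s": time; "joints": joint angles; "joint_velocities": joint speeds; "effort": joint torques, N m; "tcp_pos": TCP position; "ee_rot": TCP orientation; "wrist_force": force on the tool from outside, world axes, zero at the start; "moment": the same for the moment, N m; "gripper_width": opening from 0.0 (shut) to 1.0 (fully open).
Only numpy, scipy, OpenCV 4.12 (cv2) and the standard library are available. Lean on these libraries where they do the work, as an engineer would, in place of code of your own. Each camera call takes 0.05 s, during which the arm holds its last target.

### The job

The holes in the plywood part are too tight for the large sanding drum that is on the sander's spindle: take it off, fit the small drum on the spindle instead, right down on its flange, and stand the large and the medium drum each fully home in its own storage block, the one whose round seat fits it. The drums have been put back in the wrong blocks, so use the empty block or a clear bit of bench to put one aside while you change them round. Leave the star knob, the plywood part and the pencil alone.

Things in the scene. Friction and masses are not known exactly. Their poses are not given: they have to be found in the camera images.
- drum_small: Small sanding drum: upright cylinder 30 mm in diameter, 76 mm tall, brown abrasive sleeve on black rubber, steel-lined 20 mm bore right through; about 70 g; may be gripped firmly across its diameter. Origin: centre of its underside, z up along its axis. At the start it stands loosely in the medium block, where it does not belong.
- drum_medium: Medium sanding drum: upright cylinder 45 mm in diameter, 76 mm tall, brown abrasive sleeve on black rubber, steel-lined 20 mm bore right through; about 130 g; may be gripped firmly across its diameter. Origin: centre of its underside, z up along its axis. At the start it stands loosely in the large block, where it does not belong.
- drum_large: Large sanding drum: upright cylinder 60 mm in diameter, 76 mm tall, brown abrasive sleeve on black rubber, steel-lined 20 mm bore right through; about 200 g; may be gripped firmly across its diameter. Origin: centre of its underside, z up along its axis. At the start it stands on the sander spindle, fully down.
- spindle_plate: Sander insert plate, fixed: dark plate 130 x 130 x 6 mm with the upright steel spindle in its middle (not running). A drum slips over the spindle from above and rests on its 28 mm flange, 10 mm above the bench, with 2 mm play all round. Spindle 16 mm thick up to 50 mm above the bench, then tapering to 6 mm at its tip at 72 mm. Origin: on the spindle axis at bench level, z up.
- block_small: Small storage block, fixed: plywood 72 x 72 x 20 mm with a round funnel-edged seat in its middle for the 30 mm drum: 46 mm wide at the mouth, 35 mm at the floor, 12 mm deep (floor 8 mm above the bench). Origin: centre of the block's underside, on the seat axis, z up. Empty at the start: the free place. The two larger drums do not go down into it.
- block_medium: Medium storage block, fixed: plywood 87 x 87 x 20 mm with a round funnel-edged seat in its middle for the 45 mm drum: 61 mm wide at the mouth, 50 mm at the floor, 12 mm deep (floor 8 mm above the bench). Origin: centre of the block's underside, on the seat axis, z up. The 60 mm drum does not go down into it.
- block_large: Large storage block, fixed: plywood 102 x 102 x 20 mm with a round funnel-edged seat in its middle for the 60 mm drum: 76 mm wide at the mouth, 65 mm at the floor, 12 mm deep (floor 8 mm above the bench). Origin: centre of the block's underside, on the seat axis, z up. The largest of the three blocks.
- star_knob: Bystander: black five-lobed star knob 36 mm across, standing on its head with its steel stud up, 40 mm tall; the spindle's clamping knob, already taken off. Origin: centre of its underside.
- ply_part: Bystander: loose plywood part 180 x 110 x 18 mm with two 44 mm holes, the work that is to be sanded next. Origin: centre of its underside, x along its length.
- pencil: Bystander: red flat carpenter's pencil 178 x 14 x 8 mm, lying on the plywood part. Origin: about its middle, on its underside, y along its length.
Mind the look-alikes: they are no part of the job. Leave any blue or purple look-alike of the drum_small alone.

How it is judged (in metres and radians):
At the end, for the whole second after the job is handed in: Small drum down on the spindle's flange (within 6 mm of its axis), medium and large drums on the seat floors of their own blocks (within 8 mm of the seat's axis); undersides within 3 mm of flange or floor height; all upright (under 0.07 rad), released and at rest (horizontal distance between drum_small and spindle_plate below 0.006 m and z of drum_small in the frame of spindle_plate between 0.007 and 0.013 m and angle between each of drum_small, drum_medium, drum_large's own z axis and vertical below 0.07 rad and linear speed of each of drum_small, drum_medium, drum_large below 0.02 m/s and angular speed of each of drum_small, drum_medium, drum_large below 0.2 rad/s and horizontal distance between drum_medium and block_medium below 0.008 m and z of drum_medium in the frame of block_medium between 0.005 and 0.011 m and horizontal distance between drum_large and block_large below 0.008 m and z of drum_large in the frame of block_large between 0.005 and 0.011 m); the robot touches nothing.
It fails at once if the star knob is disturbed (moved more than 20 mm) (distance of star_knob from where it was at the start of the episode above 0.02 m).
It fails at once if the plywood part is disturbed (moved more than 20 mm) (distance of ply_part from where it was at the start of the episode above 0.02 m).
It fails at once if the pencil is disturbed (moved more than 20 mm) (distance of pencil from where it was at the start of the episode above 0.02 m).
It also fails if it takes over 86 s, if anything falls off the work surface, if the arm or the gripper's body presses on something with over 40 N, if the wrist force passes 120 N, or if a joint passes its speed limit or range.

## Working session

There is one attempt and no reset: what is moved stays moved. The work goes in short steps, Python scripts to look and compute and a tool call to move; the robot and the scene stay as the last step left them, time stands still between calls to the robot, and variables do not carry over. Pictures are saved under pics/ and viewed, and the job is handed in when it is done.

Besides the shell and the picture viewer there is one more tool, called after ">>>" by a JSON object that holds its "api" and its "payload". servo_tool: Moves the arm, as the interface text tells. Its arguments: {"type":"object","properties":{"slide":{"type":"array","items":{"type":"array","items":{"type":"number"}}},"twist":{"type":"array","items":{"type":"array","items":{"type":"number"}}},"gripper":{"type":"array","items":{"type":"number"}}},"required":["slide","twist","gripper"]}

```bash
mkdir -p pics; ls
cat > h.py <<'E'
from station import r
import numpy as np, cv2, json
def cap(n,f):
    c=r.capture(n); cv2.imwrite('pics/'+f+'.png',c['image'])
    np.savez('pics/'+f+'.npz',K=c['intrinsics'],R=c['R'],t=c['t'],image=c['image'])
    return c
def load(f): 
    d=np.load('pics/'+f+'.npz'); return d
def ray(d,uv,z):
    K,R,t=[np.array(d[k],float) for k in (('K' if 'K' in d else 'intrinsics'),'R','t')]
    o=-R.T@t; v=R.T@np.linalg.inv(K)@np.array([uv[0],uv[1],1.]); return o+v*(z-o[2])/v[2]
def proj(d,X):
    p=np.array(d['K'])@(np.array(d['R'])@np.array(X)+np.array(d['t'])); return p[:2]/p[2]
E
python3 - <<'E'
from h import *
for n in('side','top'):
    c=cap(n,n+'0'); print(n,c['intrinsics'],-np.array(c['R']).T@np.array(c['t']),c['R'])
print(r.sense())
E
```

```text
pics
side [[442.22191133   0.         323.54280107]
 [  0.         442.22191133 234.13896865]
 [  0.           0.           1.        ]] [0.48875407 0.71201716 0.54960925] [[-0.99984655 -0.00462069  0.01689765]
 [-0.01648161  0.5749828  -0.81799947]
 [-0.00593614 -0.81815245 -0.57497072]]
top [[541.34087752   0.         319.28231642]
 [  0.         541.34087752 247.82628847]
 [  0.           0.           1.        ]] [0.23174387 0.04236175 1.31139853] [[-0.02665635 -0.99963766  0.00373933]
 [-0.97905996  0.02535205 -0.2019873 ]
 [ 0.20181931 -0.00904527 -0.979381  ]]
{'time_s': 0.1, 'joints': array([ 8.76968699e+01,  2.20866912e+01,  3.90411334e-01, -2.38198076e-02,
       -6.84116639e+01, -1.48155948e+01]), 'joint_velocities': array([ 0.0888294 , -0.0239098 ,  0.16242231, -0.01467455, -0.1338354 ,
       -0.04372147]), 'effort': array([-4.57051865e-04, -3.91693854e+01,  1.87934768e+01,  4.23189148e+00,
        1.34598042e-02, -7.77566402e-05]), 'tcp_pos': array([0.183814  , 0.59681912, 0.22158848]), 'ee_rot': array([[ 9.55651750e-01, -2.94498761e-01, -4.61967454e-04],
       [-2.94499103e-01, -9.55649932e-01, -1.86688576e-03],
       [ 1.08316376e-04,  1.92014165e-03, -9.99998151e-01]]), 'wrist_force': array([0.45487519, 0.2589862 , 0.05039309]), 'moment': array([ 0.01473692, -0.03650542,  0.00974341]), 'gripper_width': 1.0032383837572663}
```

View pics/side0.png

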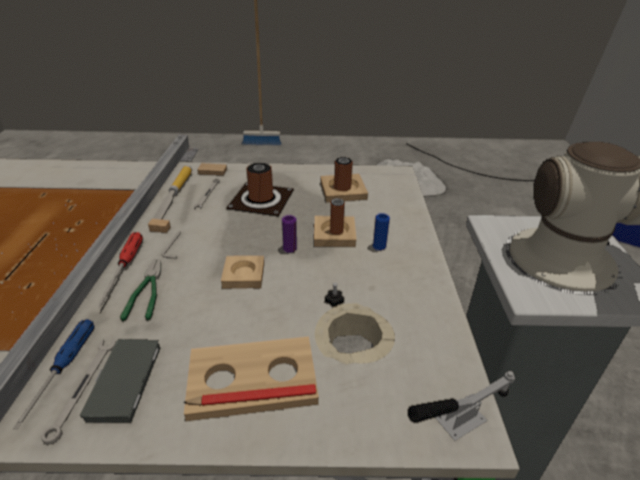

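View pics/top0.png

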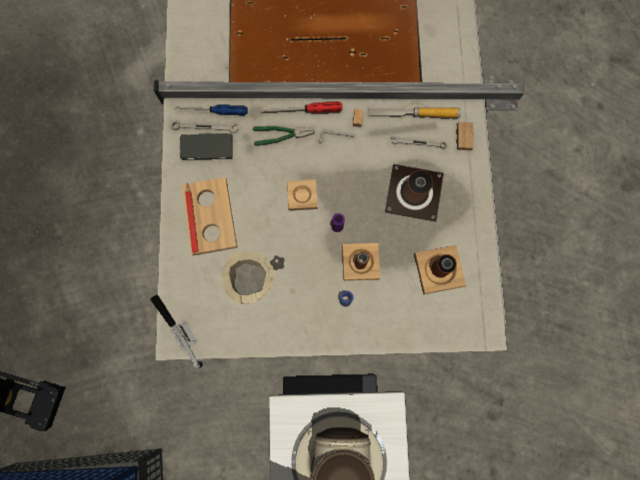

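Run:
```python
from h import *
t=load('top0')['image'][150:310,270:480]; cv2.imwrite('pics/tc.png',cv2.resize(t,None,fx=3.8,fy=3.7,interpolation=cv2.INTER_CUBIC)[:600,:800])
s=load('side0')['image'][150:300,200:400]; cv2.imwrite('pics/sc.png',cv2.resize(s,None,fx=4,fy=4,interpolation=cv2.INTER_CUBIC))
```

```text
(no output)
```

View pics/tc.png

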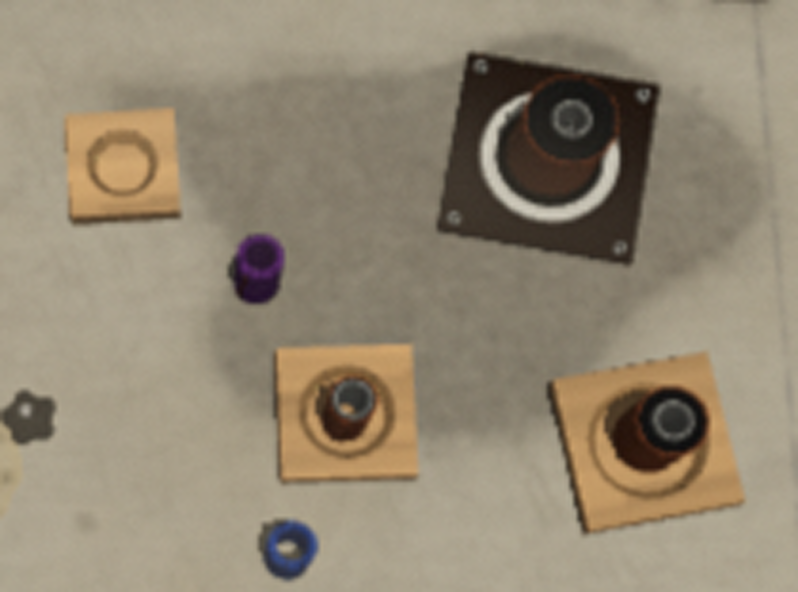

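View pics/sc.png

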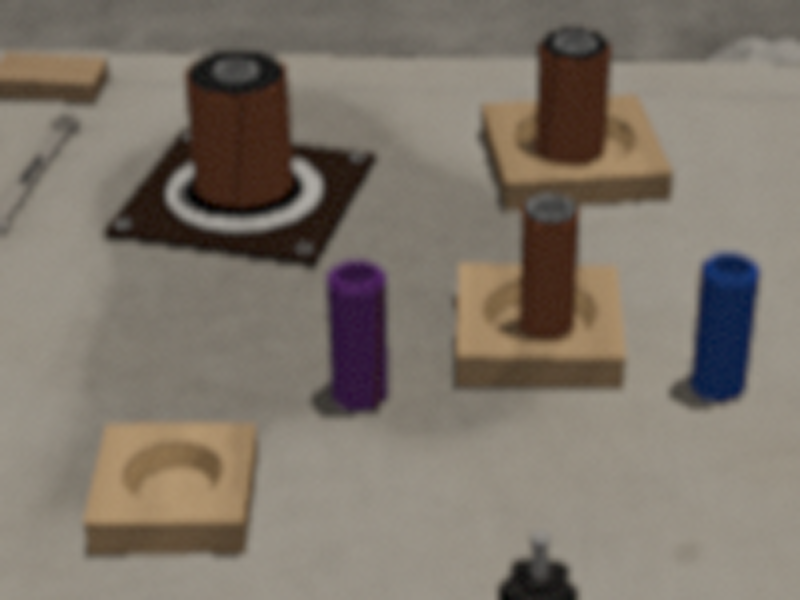

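Run:
```python
from h import *
rois={'top':{'S':(280,170,50,50),'M':(335,235,55,55),'L':(405,235,70,65)},'side':{'S':(215,250,55,42),'M':(308,208,55,42),'L':(315,170,60,34)}}
T={}
for v in('top','side'):
    d=load(v+'0'); im=d['image']; hsv=cv2.cvtColor(im,cv2.COLOR_BGR2HSV)
    for b,(x,y,w,h) in rois[v].items():
        p=hsv[y:y+h,x:x+w]
        vmin=140 if v=='top' else 140
        m=((p[...,0]>8)&(p[...,0]<25)&(p[...,1]>75)&(p[...,2]>vmin)).astype(np.uint8)
        c=max(cv2.findContours(m,cv2.RETR_EXTERNAL,cv2.CHAIN_APPROX_NONE)[0],key=cv2.contourArea)
        pts=np.array([ray(d,(q[0]+x,q[1]+y),.02)[:2] for q in c[:,0]])
        rc=cv2.minAreaRect((pts*1000).astype(np.float32)); print(v,b,np.round(rc[0],1),np.round(rc[1],1),round(rc[2],1))
    # plate
    x,y,w,h=(380,155,70,70) if v=='top' else (222,178,78,42)
    p=hsv[y:y+h,x:x+w]; m=((p[...,2]<80)).astype(np.uint8)
    if v=='side': m[:]=(p[...,2]<70)
    c=max(cv2.findContours(m,cv2.RETR_EXTERNAL,cv2.CHAIN_APPROX_NONE)[0],key=cv2.contourArea)
    pts=np.array([ray(d,(q[0]+x,q[1]+y),.006)[:2] for q in c[:,0]])
    rc=cv2.minAreaRect((pts*1000).astype(np.float32)); print(v,'plate',np.round(rc[0],1),np.round(rc[1],1),round(rc[2],1))
    # white ring
    if v=='top':
        m=((p[...,2]>140)&(p[...,1]<50)).astype(np.uint8); n,l,st,ce=cv2.connectedComponentsWithStats(m); print(st,ce)
    # print drums' tops
d=load('top0');hsv=cv2.cvtColor(d['image'],cv2.COLOR_BGR2HSV)
print(hsv[180,405:440].tolist());print(hsv[260,345:378].tolist());print(hsv[263,425:462].tolist())
```

```text
top S [637.8  70.4] [72.7 73.1] 2.0
top M [463.8 -69.6] [88.2 88.2] 0.3
top L [ 438.9 -260.9] [103.7 102.1] 8.9
top plate [ 637.8 -211.8] [129.6 129.2] 78.0
[[   0    4   70   66 3935]
 [   0    0   70   26  724]
 [  17   21   36   34  240]
 [  69   47    1    1    1]] [[33.95552732 39.20076239]
 [38.23342541  6.26519337]
 [32.02083333 42.55      ]
 [69.         47.        ]]
side S [634.5  71.6] [71.5 70.5] 1.5
side M [460.5 -70.1] [86.6 83.8] 1.3
side L [ 434.9 -260. ] [99.1 98.8] 9.5
side plate [ 631.6 -225.5] [171.1 129. ] 78.4
[[27, 26, 89], [17, 36, 63], [12, 104, 64], [9, 141, 74], [13, 64, 36], [15, 32, 32], [20, 46, 33], [15, 32, 32], [18, 40, 32], [12, 36, 35], [30, 21, 62], [26, 21, 97], [24, 19, 68], [30, 21, 60], [25, 25, 61], [23, 18, 58], [23, 19, 53], [15, 20, 51], [30, 19, 66], [23, 23, 88], [25, 25, 62], [30, 28, 27], [23, 41, 25], [15, 43, 24], [0, 28, 27], [15, 41, 25], [13, 94, 38], [11, 141, 56], [9, 131, 37], [5, 120, 36], [9, 124, 33], [12, 124, 35], [13, 135, 36], [11, 117, 37], [11, 143, 34]]
[[16, 120, 176], [16, 119, 176], [16, 120, 174], [16, 125, 159], [
[... 286 characters left out ...]
13, 134, 120], [16, 124, 181], [16, 126, 172], [16, 134, 118], [16, 138, 118], [17, 131, 140], [16, 123, 179], [17, 122, 186], [17, 122, 188], [17, 121, 189]]
[[17, 127, 161], [16, 137, 138], [16, 134, 150], [17, 125, 161], [15, 125, 90], [16, 123, 77], [16, 126, 77], [12, 140, 62], [9, 158, 42], [10, 166, 40], [9, 170, 39], [9, 175, 51], [9, 177, 62], [11, 132, 27], [30, 15, 17], [0, 23, 22], [30, 15, 51], [26, 21, 95], [18, 18, 71], [24, 25, 51], [30, 16, 49], [20, 16, 48], [30, 17, 45], [23, 23, 44], [30, 12, 43], [40, 16, 49], [23, 15, 69], [20, 21, 74], [15, 20, 26], [0, 26, 20], [11, 134, 42], [14, 138, 120], [16, 121, 191], [17, 121, 194], [17, 120, 192], [17, 96, 188], [20, 45, 170]]
```

Run:
```python
from h import *
R={'top':{'L':(403,168,36,30,.086),'M':(432,250,28,28,.084),'S':(352,247,22,22,.084)},
'side':{'L':(243,158,34,22,.086),'M':(330,153,26,14,.084),'S':(328,195,20,14,.084)}}
for v in R:
  d=load(v+'0'); hsv=cv2.cvtColor(d['image'],cv2.COLOR_BGR2HSV)
  for b,(x,y,w,h,z) in R[v].items():
    p=hsv[y:y+h,x:x+w].astype(int); m=((p[...,1]<85)&(p[...,2]<128)).astype(np.uint8)
    n,l,st,ce=cv2.connectedComponentsWithStats(m); k=1+st[1:,4].argmax(); 
    c=max(cv2.findContours((l==k).astype(np.uint8),cv2.RETR_EXTERNAL,cv2.CHAIN_APPROX_NONE)[0],key=len)
    hull=cv2.convexHull(c)[:,0]
    e=cv2.fitEllipse(cv2.convexHull(c)) if len(hull)>5 else None
    pts=(np.array([ray(d,q+np.array([x,y]),z)[:2] for q in hull])*1000).astype(np.float32)
    mc=cv2.minEnclosingCircle(pts)
    print(v,b,np.round(mc[0],1),round(mc[1]*2,1),'ell',np.round(1000*ray(d,(e[0][0]+x,e[0][1]+y),z)[:2],1), st[k])
```

```text
top L [ 635.3 -202.5] 72.0 ell [ 636.4 -202.3] [  0   4  29  21 412]
top M [ 440.8 -260.6] 37.5 ell [ 440.7 -261. ] [  7   6  16  16 201]
top S [459.1 -67.3] 25.5 ell [459.3 -67.7] [ 5  6 11 11 85]
side L [ 634.2 -208. ] 136.1 ell [ 633. -223.] [  0   0  34  22 426]
side M [ 437.1 -268.6] 91.5 ell [ 438.3 -270.8] [  0   0  26  14 282]
side S [457.2 -60.8] 50.0 ell [456.4 -59.3] [  0   2  20  12 122]
```

Run:
```python
from h import *
d=load('side0')
for n,uv,z in (('S',(337.4,201.7),.084),('M',(343.4,160.3),.084),('L',(259.3,167.6),.086)): print(n,np.round(1000*ray(d,uv,z),1))
d=load('top0')
for n,uv in (('Ltop',(571/3.8+270,119/3.7+150)),): print(n,np.round(1000*ray(d,uv,.086),1))
for n,uv,h in (('purple',(338,227),0),('blue',(345,300),0)): print(n,np.round(1000*ray(d,uv,h),1))
```

```text
S [456.1 -66.8  84. ]
M [ 437.6 -260.8   84. ]
L [ 633.4 -210.4   86. ]
Ltop [ 637.1 -212.7   86. ]
purple [553.8 -17.8   0. ]
blue [371.2 -28.7   0. ]
```

>>> {"api": "servo_tool", "payload": {"slide": [[0.38,-0.92,0],[0.38,-0.92,0],[0.38,-0.92,0],[0.38,-0.92,0],[0.38,-0.92,0],[0.38,-0.92,0],[0.38,-0.92,0],[0.38,-0.92,0],[0.38,-0.92,0],[0.38,-0.92,0],[0.38,-0.92,0],[0.38,-0.92,0]], "twist": [[0,0,0],[0,0,0],[0,0,0],[0,0,0],[0,0,0],[0,0,0],[0,0,0],[0,0,0],[0,0,0],[0,0,0],[0,0,0],[0,0,0]], "gripper": [0,0,0,0,0,0,0,0,0,0,0,0]}}

```text
time_s: 1.6
tcp_pos: [0.4578, -0.0671, 0.2225]
ee_rot: [[0.956, -0.294, 0.0], [-0.294, -0.956, 0.0], [0.0, -0.0, -1.0]]
wrist_force: [1.2, 0.8, -0.2]
gripper_width: 1.0
```

>>> {"api": "servo_tool", "payload": {"slide": [[0,0,0],[0,0,0],[0,0,0]], "twist": [[0,0,0],[0,0,0],[0,0,0]], "gripper": [0,0,0]}}

```text
time_s: 1.98
tcp_pos: [0.4571, -0.0641, 0.2225]
ee_rot: [[0.956, -0.292, -0.0], [-0.292, -0.956, 0.0], [-0.0, -0.0, -1.0]]
wrist_force: [-0.3, -0.2, 0.5]
gripper_width: 0.995
```

>>> {"api": "servo_tool", "payload": {"slide": [[0,-0.04,-0.9],[0,0,-0.9],[0,0,-0.7],[0,0,-0.46],[0,0,0],[0,0,0]], "twist": [[0,0,0],[0,0,0],[0,0,0],[0,0,0],[0,0,0],[0,0,0]], "gripper": [0,0,0,0,0,0]}}

```text
time_s: 2.72
tcp_pos: [0.4586, -0.0666, 0.0461]
ee_rot: [[0.956, -0.292, 0.002], [-0.292, -0.956, 0.0], [0.002, -0.001, -1.0]]
wrist_force: [1.2, -0.3, 0.8]
gripper_width: 0.998
```

Run:
```python
from h import *
s=cap('side','s1')['image'];t=cap('top','t1')['image']
a=cv2.resize(s[150:280,260:420],(640,520),interpolation=cv2.INTER_CUBIC);cv2.imwrite('pics/s1c.png',a)
cv2.imwrite('pics/t1c.png',t)
print(r.sense())
```

```text
{'time_s': 2.825, 'joints': array([ 1.18772139e+01,  1.92172773e+01, -3.47461279e+01,  1.54000449e-02,
       -3.58331057e+01,  6.10567355e+01]), 'joint_velocities': array([-0.33502964, -0.10699358, -0.2298518 , -0.15087704,  0.13777817,
       -0.01203765]), 'effort': array([ 7.87641853e-02, -2.93279439e+01,  1.18447039e+01,  2.61082448e+00,
        8.23214022e-02, -2.01438374e-04]), 'tcp_pos': array([ 0.45878829, -0.06685398,  0.04650242]), 'ee_rot': array([[ 9.56025335e-01, -2.93263114e-01,  3.50791367e-03],
       [-2.93266805e-01, -9.56030464e-01,  5.76982271e-04],
       [ 3.18446472e-03, -1.58036430e-03, -9.99993681e-01]]), 'wrist_force': array([ 0.02830854, -0.82653538, -0.30550212]), 'moment': array([ 0.00418093, -0.01636996, -0.01564178]), 'gripper_width': 0.9993660900158735}
```

View pics/s1c.png

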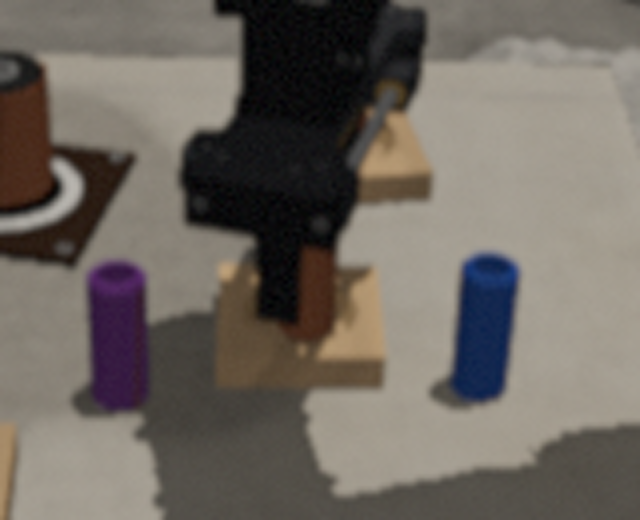

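View pics/t1c.png

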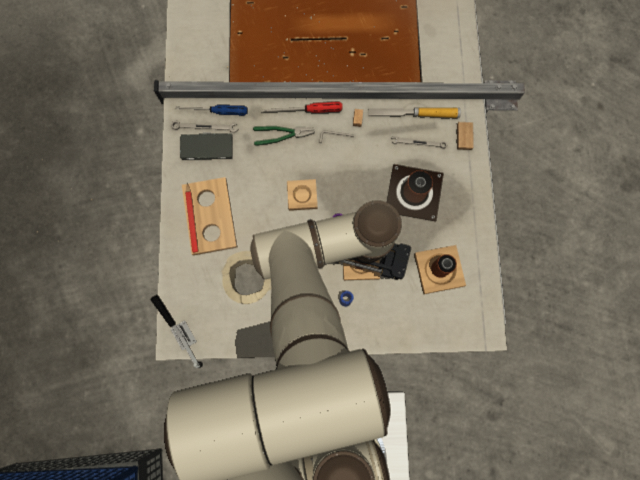

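>>> {"api": "servo_tool", "payload": {"slide": [[0,0,0],[0,0,0],[0,0,0],[0,0,0],[0,0,0],[0,0,0],[0,0,0],[0,0,0]], "twist": [[0,0,0],[0,0,0],[0,0,0],[0,0,0],[0,0,0],[0,0,0],[0,0,0],[0,0,0]], "gripper": [1,1,1,1,1,1,1,1]}}

```text
time_s: 3.82
tcp_pos: [0.4575, -0.0675, 0.0449]
ee_rot: [[0.956, -0.294, -0.0], [-0.294, -0.956, -0.0], [-0.0, 0.0, -1.0]]
wrist_force: [0.0, 0.4, -0.3]
gripper_width: 0.333
```

>>> {"api": "servo_tool", "payload": {"slide": [[0,0,0.4],[0,0,0.8],[0,0,0.8],[0.5,0.38,0],[0.74,0.58,0],[0.74,0.58,0],[0.6,0.47,0],[0.4,0.3,0],[0,0,0],[0,0,0]], "twist": [[0,0,0],[0,0,0],[0,0,0],[0,0,0],[0,0,0],[0,0,0],[0,0,0],[0,0,0],[0,0,0],[0,0,0]], "gripper": [1,1,1,1,1,1,1,1,1,1]}}

```text
time_s: 5.08
tcp_pos: [0.6355, 0.0708, 0.1642]
ee_rot: [[0.956, -0.295, -0.002], [-0.295, -0.956, -0.0], [-0.002, 0.001, -1.0]]
wrist_force: [0.4, 0.4, -1.8]
gripper_width: 0.331
```

Run:
```python
from h import *
s=cap('side','s2')['image']
print(r.sense()['tcp_pos'],r.sense()['gripper_width'])
```

```text
[0.63540934 0.07052927 0.16463374] 0.334930470504086
```

View pics/s2.png

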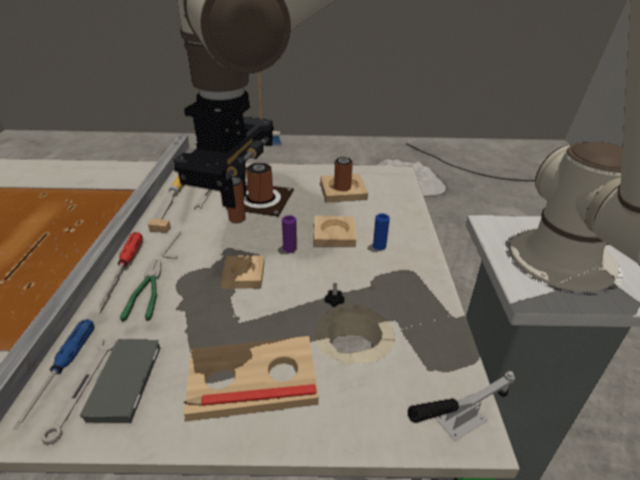

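>>> {"api": "servo_tool", "payload": {"slide": [[0,0,-0.7],[0,0,-0.7],[0,0,-0.35],[0,0,-0.22],[0,0,0],[0,0,0]], "twist": [[0,0,0],[0,0,0],[0,0,0],[0,0,0],[0,0,0],[0,0,0]], "gripper": [1,1,1,1,1,1]}}

```text
time_s: 5.88
tcp_pos: [0.637, 0.0711, 0.048]
ee_rot: [[0.956, -0.294, 0.002], [-0.294, -0.956, 0.001], [0.002, -0.001, -1.0]]
wrist_force: [0.5, 0.8, -1.7]
gripper_width: 0.335
```

>>> {"api": "servo_tool", "payload": {"slide": [[0,0,-0.04],[0,0,0],[0,0,0],[0,0,0],[0,0,0],[0,0,0]], "twist": [[0,0,0],[0,0,0],[0,0,0],[0,0,0],[0,0,0],[0,0,0]], "gripper": [1,1,1,0,0,0]}}

```text
time_s: 6.62
tcp_pos: [0.6363, 0.071, 0.0442]
ee_rot: [[0.956, -0.294, -0.0], [-0.294, -0.956, -0.0], [-0.0, 0.0, -1.0]]
wrist_force: [0.9, 0.6, -0.0]
gripper_width: 0.588
```

Run:
```python
from h import *
s=cap('side','s3')['image']; cv2.imwrite('pics/s3c.png',cv2.resize(s[150:300,160:320],(640,600),interpolation=cv2.INTER_CUBIC))
print(r.sense()['tcp_pos'],r.sense()['gripper_width'],r.sense()['wrist_force'])
```

```text
[0.63629372 0.0710419  0.04424993] 0.6367056248052846 [-0.96691585 -0.01057477  0.28208615]
```

View pics/s3c.png

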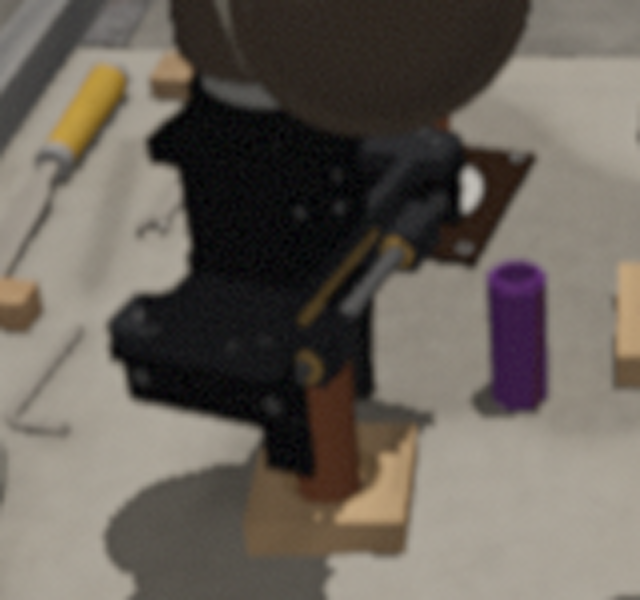

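>>> {"api": "servo_tool", "payload": {"slide": [[0,0,0],[0,0,0],[0,0,0.5],[0,0,0.9],[0,0,0.6],[-0.47,-0.79,0],[-0.47,-0.79,0],[-0.47,-0.79,0],[-0.47,-0.79,0],[-0.47,-0.79,0],[-0.47,-0.79,0],[-0.47,-0.79,0]], "twist": [[0,0,0],[0,0,0],[0,0,0],[0,0,0],[0,0,0],[0,0,0],[0,0,0],[0,0,0],[0,0,0],[0,0,0],[0,0,0],[0,0,0]], "gripper": [0,0,0,0,0,0,0,0,0,0,0,0]}}

```text
time_s: 8.18
tcp_pos: [0.4379, -0.2621, 0.1647]
ee_rot: [[0.956, -0.294, 0.001], [-0.294, -0.956, -0.0], [0.001, 0.0, -1.0]]
wrist_force: [0.6, -0.3, -1.0]
gripper_width: 0.997
```

>>> {"api": "servo_tool", "payload": {"slide": [[0,0,0],[0,0,0],[0,0,0]], "twist": [[0,0,0],[0,0,0],[0,0,0]], "gripper": [0,0,0]}}

```text
time_s: 8.55
tcp_pos: [0.4396, -0.26, 0.1644]
ee_rot: [[0.956, -0.293, 0.0], [-0.293, -0.956, -0.0], [0.0, -0.0, -1.0]]
wrist_force: [0.0, -0.5, -1.1]
gripper_width: 0.998
```

Run:
```python
from h import *
s=cap('side','s4')['image']
print(r.sense()['tcp_pos'],r.sense()['gripper_width'],r.sense()['joints'])
```

```text
[ 0.43964649 -0.25985586  0.16435254] 1.0011426173651363 [-1.23524226e+01  1.40036880e+01 -2.03285153e+01 -2.44063969e-03
 -5.56583503e+01  8.53378219e+01]
```

View pics/s4.png

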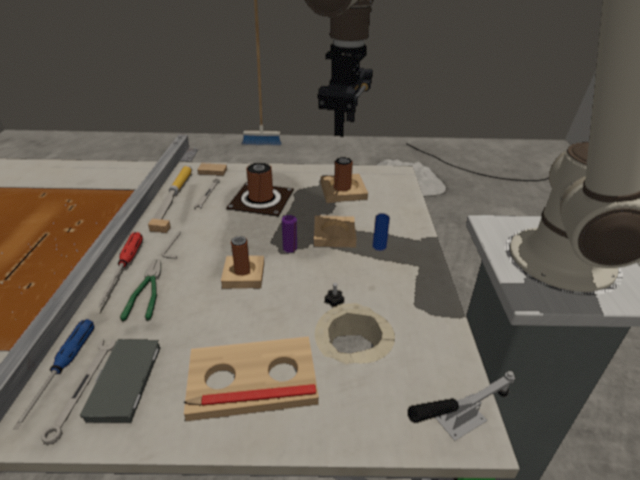

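Small drum stands upright in the small block (240,255); gripper is above the medium drum (343,173). Descend and grip.

>>> {"api": "servo_tool", "payload": {"slide": [[0,-0.02,-0.5],[0,0,-0.7],[0,0,-0.5],[0,0,-0.3],[0,0,0],[0,0,0],[0,0,0],[0,0,0],[0,0,0],[0,0,0],[0,0,0]], "twist": [[0,0,0],[0,0,0],[0,0,0],[0,0,0],[0,0,0],[0,0,0],[0,0,0],[0,0,0],[0,0,0],[0,0,0],[0,0,0]], "gripper": [0,0,0,0,0,0,1,1,1,1,1]}}

```text
time_s: 9.98
tcp_pos: [0.439, -0.2619, 0.0444]
ee_rot: [[0.956, -0.294, 0.0], [-0.294, -0.956, 0.0], [0.0, -0.0, -1.0]]
wrist_force: [0.4, 0.6, -0.0]
gripper_width: 0.517
```

>>> {"api": "servo_tool", "payload": {"slide": [[0,0,0],[0,0,0]], "twist": [[0,0,0],[0,0,0]], "gripper": [1,1]}}

```text
time_s: 10.22
tcp_pos: [0.439, -0.2619, 0.0444]
ee_rot: [[0.956, -0.294, -0.0], [-0.294, -0.956, -0.0], [-0.0, 0.0, -1.0]]
wrist_force: [-1.3, -0.1, -0.1]
gripper_width: 0.505
```

>>> {"api": "servo_tool", "payload": {"slide": [[0,0,0.5],[0,0,0.9],[0,0,0.6],[0.08,0.6,0],[0.1,0.9,0],[0.1,0.9,0],[0.1,0.8,0],[0,0,0],[0,0,0],[0,0,0]], "twist": [[0,0,0],[0,0,0],[0,0,0],[0,0,0],[0,0,0],[0,0,0],[0,0,0],[0,0,0],[0,0,0],[0,0,0]], "gripper": [1,1,1,1,1,1,1,1,1,1]}}

```text
time_s: 11.48
tcp_pos: [0.4614, -0.0708, 0.1641]
ee_rot: [[0.955, -0.296, -0.001], [-0.296, -0.955, -0.0], [-0.001, 0.0, -1.0]]
wrist_force: [0.6, 0.0, -0.7]
gripper_width: 0.506
```

Run:
```python
from h import *
s=cap('side','s5')['image']; cv2.imwrite('pics/s5c.png',cv2.resize(s[100:260,230:420],(760,600),interpolation=cv2.INTER_CUBIC))
print(r.sense()['tcp_pos'],r.sense()['gripper_width'],r.sense()['wrist_force'])
```

```text
[ 0.46142262 -0.07088454  0.16414011] 0.5063536135642986 [ 0.30223444  0.45746656 -1.49341753]
```

View pics/s5c.png

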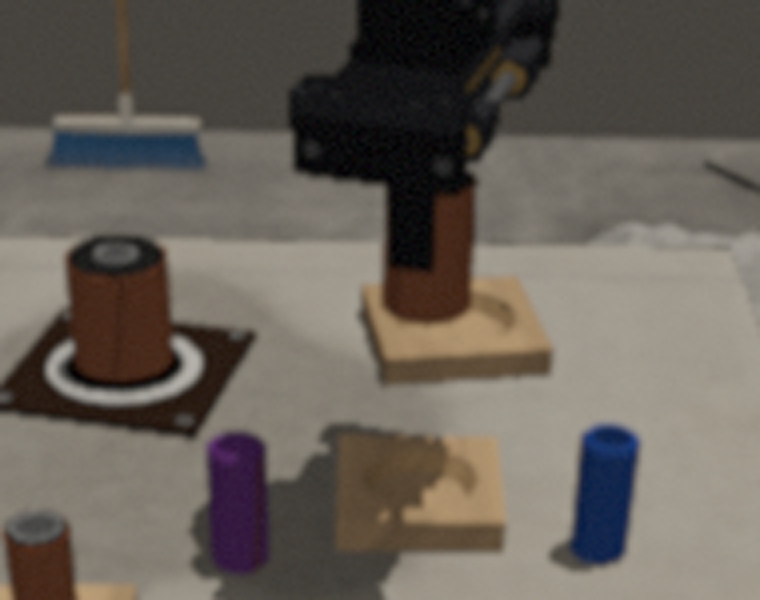

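>>> {"api": "servo_tool", "payload": {"slide": [[0,0,-0.7],[0,0,-0.7],[0,0,-0.35],[0,0,-0.24],[0,0,0],[0,0,0],[0,0,0]], "twist": [[0,0,0],[0,0,0],[0,0,0],[0,0,0],[0,0,0],[0,0,0],[0,0,0]], "gripper": [1,1,1,1,1,1,1]}}

```text
time_s: 12.4
tcp_pos: [0.4619, -0.0702, 0.0452]
ee_rot: [[0.955, -0.295, 0.001], [-0.295, -0.955, 0.0], [0.0, -0.0, -1.0]]
wrist_force: [-0.4, -0.1, -0.7]
gripper_width: 0.51
```

>>> {"api": "servo_tool", "payload": {"slide": [[0,0,0],[0,0,0],[0,0,0],[0,0,0],[0,0,0],[0,0,0.5],[0,0,0.9],[0,0,0.6]], "twist": [[0,0,0],[0,0,0],[0,0,0],[0,0,0],[0,0,0],[0,0,0],[0,0,0],[0,0,0]], "gripper": [1,0,0,0,0,0,0,0]}}

```text
time_s: 13.4
tcp_pos: [0.4624, -0.0699, 0.1673]
ee_rot: [[0.956, -0.294, 0.003], [-0.294, -0.956, 0.0], [0.002, -0.001, -1.0]]
wrist_force: [0.9, -0.0, 0.4]
gripper_width: 0.995
```

>>> {"api": "servo_tool", "payload": {"slide": [[0.58,-0.47,0],[0.58,-0.47,0],[0.58,-0.47,0],[0.58,-0.47,0],[0.57,-0.47,0],[0,0,0],[0,0,0],[0,0,0]], "twist": [[0,0,0],[0,0,0],[0,0,0],[0,0,0],[0,0,0],[0,0,0],[0,0,0],[0,0,0]], "gripper": [0,0,0,0,0,0,0,0]}}

```text
time_s: 14.4
tcp_pos: [0.6345, -0.2101, 0.1653]
ee_rot: [[0.956, -0.294, -0.0], [-0.294, -0.956, 0.0], [-0.0, -0.0, -1.0]]
wrist_force: [-1.0, -0.5, -0.7]
gripper_width: 0.997
```

Run:
```python
from h import *
s=cap('side','s6')['image']; cv2.imwrite('pics/s6c.png',cv2.resize(s[100:260,210:400],(760,600),interpolation=cv2.INTER_CUBIC))
print(r.sense()['tcp_pos'],r.sense()['gripper_width'],r.sense()['wrist_force'])
```

```text
[ 0.63459798 -0.21011505  0.16552044] 0.9983081044355616 [ 0.21221509 -0.2426586  -0.97655532]
```

View pics/s6c.png

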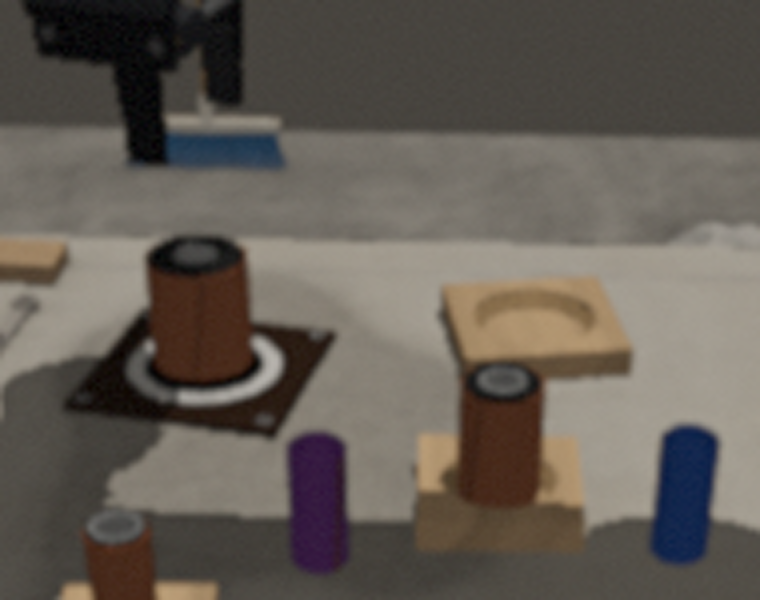

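>>> {"api": "servo_tool", "payload": {"slide": [[0.02,-0.02,-0.5],[0,0,-0.7],[0,0,-0.45],[0,0,-0.32],[0,0,0],[0,0,0],[0,0,0],[0,0,0],[0,0,0],[0,0,0],[0,0,0]], "twist": [[0,0,0],[0,0,0],[0,0,0],[0,0,0],[0,0,0],[0,0,0],[0,0,0],[0,0,0],[0,0,0],[0,0,0],[0,0,0]], "gripper": [0,0,0,0,0,0,1,1,1,1,1]}}

```text
time_s: 15.82
tcp_pos: [0.6365, -0.2121, 0.0471]
ee_rot: [[0.956, -0.294, 0.0], [-0.294, -0.956, -0.0], [0.0, -0.0, -1.0]]
wrist_force: [-0.5, 1.1, 1.1]
gripper_width: 0.688
```

>>> {"api": "servo_tool", "payload": {"slide": [[0,0,0],[0,0,0]], "twist": [[0,0,0],[0,0,0]], "gripper": [1,1]}}

```text
time_s: 16.08
tcp_pos: [0.6365, -0.2121, 0.0471]
ee_rot: [[0.956, -0.294, 0.0], [-0.294, -0.956, -0.0], [0.0, -0.0, -1.0]]
wrist_force: [-0.8, 0.4, 2.2]
gripper_width: 0.688
```

>>> {"api": "servo_tool", "payload": {"slide": [[0,0,0.3],[0,0,0.5],[0,0,0.6],[0,0,0.6],[0,0,0],[-0.52,-0.13,0],[-0.75,-0.18,0],[-0.8,-0.2,0],[-0.75,-0.18,0],[-0.5,-0.12,0],[0,0,0],[0,0,0]], "twist": [[0,0,0],[0,0,0],[0,0,0],[0,0,0],[0,0,0],[0,0,0],[0,0,0],[0,0,0],[0,0,0],[0,0,0],[0,0,0],[0,0,0]], "gripper": [1,1,1,1,1,1,1,1,1,1,1,1]}}

```text
time_s: 17.58
tcp_pos: [0.4372, -0.2607, 0.1664]
ee_rot: [[0.956, -0.295, -0.0], [-0.295, -0.956, 0.0], [-0.0, -0.0, -1.0]]
wrist_force: [-0.0, 1.0, -1.1]
gripper_width: 0.688
```

Run:
```python
from h import *
s=cap('side','s7')['image']; cv2.imwrite('pics/s7c.png',cv2.resize(s[60:220,210:400],(760,600),interpolation=cv2.INTER_CUBIC))
t=cap('top','t7')
print(r.sense()['tcp_pos'],r.sense()['gripper_width'],r.sense()['wrist_force'])
```

```text
[ 0.43776081 -0.26052443  0.16635578] 0.69005288876991 [-0.81749225 -0.19915344 -2.10000505]
```

View pics/s7c.png

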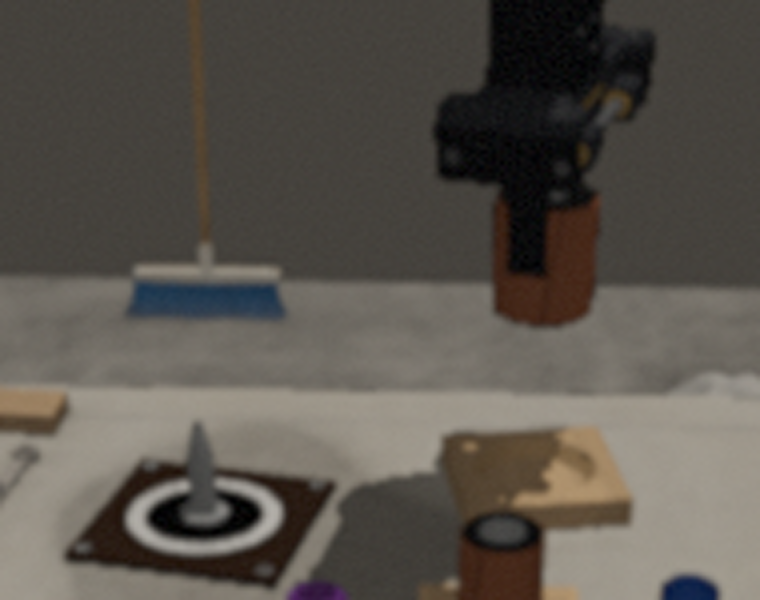

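View pics/t7.png

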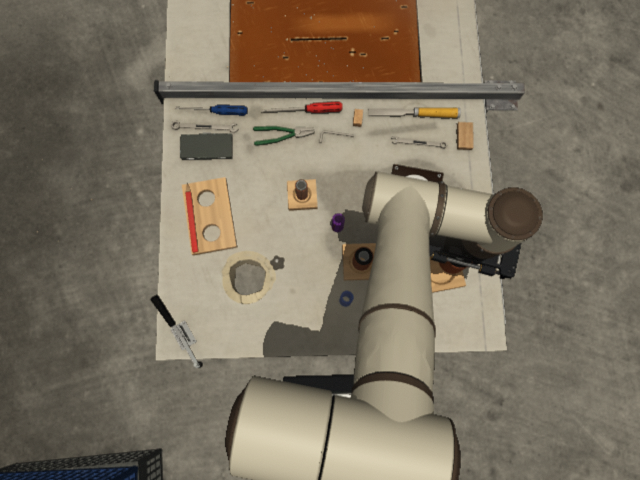

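>>> {"api": "servo_tool", "payload": {"slide": [[0,0,-0.7],[0,0,-0.7],[0,0,-0.35],[0,0,-0.25],[0,0,0],[0,0,0],[0,0,0]], "twist": [[0,0,0],[0,0,0],[0,0,0],[0,0,0],[0,0,0],[0,0,0],[0,0,0]], "gripper": [1,1,1,1,1,1,1]}}

```text
time_s: 18.55
tcp_pos: [0.4376, -0.2608, 0.0475]
ee_rot: [[0.956, -0.294, 0.002], [-0.294, -0.956, -0.0], [0.002, -0.0, -1.0]]
wrist_force: [0.4, 0.5, -2.6]
gripper_width: 0.687
```

Run:
```python
from h import *
d=load('s7'); 
for uv,z in (((259.5,172.8),.072),((198/4+210+2,517/3.75+60),.010)): print(1000*ray(d,uv,z))
print(r.sense()['tcp_pos'],r.sense()['wrist_force'])
im=d['image'][165:205,235:285]; cv2.imwrite('pics/sp.png',cv2.resize(im,None,fx=12,fy=12,interpolation=cv2.INTER_CUBIC))
```

```text
[ 634.05597331 -211.62335523   72.        ]
[ 632.25465731 -202.40650419   10.        ]
[ 0.43763745 -0.26081516  0.04746137] [ 0.36329098  0.48080984 -2.6418791 ]
```

View pics/sp.png

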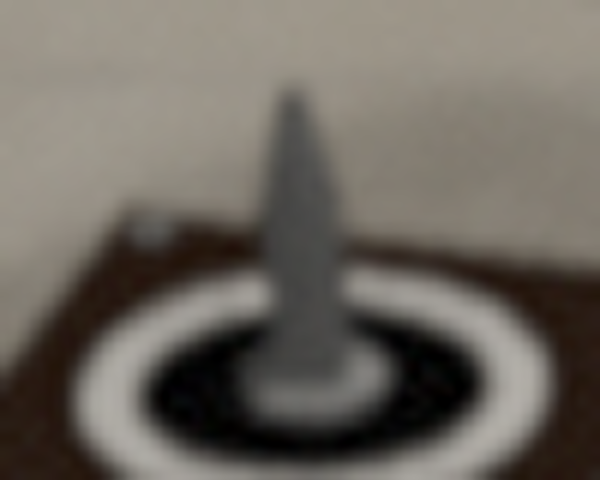

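>>> {"api": "servo_tool", "payload": {"slide": [[0,0,-0.04],[0,0,0],[0,0,0],[0,0,0],[0,0,0],[0,0,0],[0,0,0],[0,0,0],[0,0,0.5],[0,0,0.9],[0,0,0.6]], "twist": [[0,0,0],[0,0,0],[0,0,0],[0,0,0],[0,0,0],[0,0,0],[0,0,0],[0,0,0],[0,0,0],[0,0,0],[0,0,0]], "gripper": [1,1,1,0,0,0,0,0,0,0,0]}}

```text
time_s: 19.92
tcp_pos: [0.4377, -0.261, 0.1667]
ee_rot: [[0.956, -0.294, 0.002], [-0.294, -0.956, -0.001], [0.003, 0.0, -1.0]]
wrist_force: [0.5, 0.4, -0.4]
gripper_width: 1.002
```

>>> {"api": "servo_tool", "payload": {"slide": [[0.47,0.79,0],[0.47,0.79,0],[0.47,0.79,0],[0.47,0.79,0],[0.47,0.79,0],[0.47,0.79,0],[0.47,0.79,0],[0,0,0],[0,0,0],[0,0,0]], "twist": [[0,0,0],[0,0,0],[0,0,0],[0,0,0],[0,0,0],[0,0,0],[0,0,0],[0,0,0],[0,0,0],[0,0,0]], "gripper": [0,0,0,0,0,0,0,0,0,0]}}

```text
time_s: 21.18
tcp_pos: [0.6339, 0.0699, 0.1645]
ee_rot: [[0.955, -0.296, -0.0], [-0.296, -0.955, -0.0], [-0.0, 0.0, -1.0]]
wrist_force: [-0.6, 0.7, -0.7]
gripper_width: 1.005
```

Run:
```python
from h import *
s=cap('side','s8')['image']; cv2.imwrite('pics/s8c.png',cv2.resize(s[140:300,200:390],(760,600),interpolation=cv2.INTER_CUBIC))
print(r.sense()['tcp_pos'],r.sense()['gripper_width'],r.sense()['wrist_force'])
```

```text
[0.63401887 0.06985487 0.16463837] 0.9974150260777661 [ 0.21931426 -0.1630958   0.82880199]
```

View pics/s8c.png

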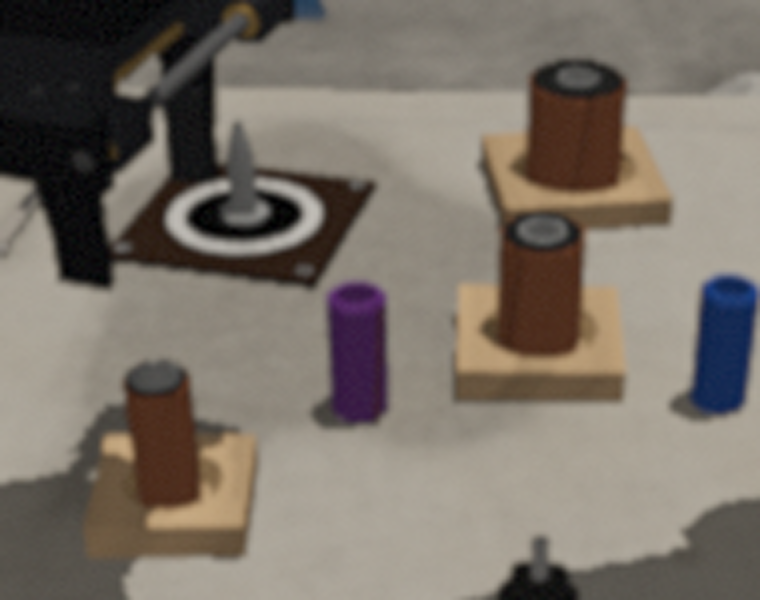

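Run:
```python
from h import *
d=load('s8'); print(1000*ray(d,(157/4+200,379/3.75+140),.084))
d=load('t7'); t=d['image']; cv2.imwrite('pics/t7c.png',cv2.resize(t[170:220,275:330],None,fx=10,fy=10,interpolation=cv2.INTER_CUBIC))
```

```text
[634.01983412  75.24659921  84.        ]
```

View pics/t7c.png

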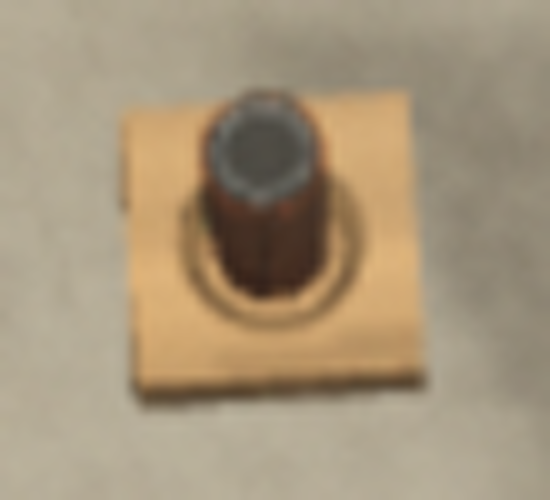

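>>> {"api": "servo_tool", "payload": {"slide": [[0.03,0.03,-0.5],[0,0,-0.7],[0,0,-0.5],[0,0,-0.28],[0,0,0],[0,0,0],[0,0,0],[0,0,0],[0,0,0],[0,0,0],[0,0,0],[0,0,0]], "twist": [[0,0,0],[0,0,0],[0,0,0],[0,0,0],[0,0,0],[0,0,0],[0,0,0],[0,0,0],[0,0,0],[0,0,0],[0,0,0],[0,0,0]], "gripper": [0,0,0,0,0,0,1,1,1,1,1,1]}}

```text
time_s: 22.72
tcp_pos: [0.6363, 0.0729, 0.0455]
ee_rot: [[0.956, -0.294, -0.0], [-0.294, -0.956, -0.0], [-0.0, 0.0, -1.0]]
wrist_force: [0.9, -0.1, 0.1]
gripper_width: 0.406
```

>>> {"api": "servo_tool", "payload": {"slide": [[0,0,0],[0,0,0]], "twist": [[0,0,0],[0,0,0]], "gripper": [1,1]}}

```text
time_s: 22.98
tcp_pos: [0.6362, 0.0728, 0.0455]
ee_rot: [[0.956, -0.294, -0.0], [-0.294, -0.956, -0.0], [-0.0, 0.0, -1.0]]
wrist_force: [-0.5, 0.2, 0.1]
gripper_width: 0.335
```

>>> {"api": "servo_tool", "payload": {"slide": [[0,0,0.5],[0,0,0.9],[0,0,0.6],[0,-0.6,0],[0,-0.9,0],[0,-0.9,0],[0,-0.9,0],[0,-0.9,0],[0,-0.54,0],[0,0,0],[0,0,0],[0,0,0]], "twist": [[0,0,0],[0,0,0],[0,0,0],[0,0,0],[0,0,0],[0,0,0],[0,0,0],[0,0,0],[0,0,0],[0,0,0],[0,0,0],[0,0,0]], "gripper": [1,1,1,1,1,1,1,1,1,1,1,1]}}

```text
time_s: 24.48
tcp_pos: [0.6365, -0.2103, 0.1656]
ee_rot: [[0.956, -0.293, -0.0], [-0.293, -0.956, 0.0], [-0.0, -0.0, -1.0]]
wrist_force: [-0.8, 1.3, -0.7]
gripper_width: 0.338
```

Run:
```python
from h import *
s=cap('side','s9')['image']; cv2.imwrite('pics/s9c.png',cv2.resize(s[100:220,210:310],(600,720),interpolation=cv2.INTER_CUBIC)[:600])
print(r.sense()['tcp_pos'],r.sense()['gripper_width'],r.sense()['wrist_force'])
```

```text
[ 0.63653498 -0.21026148  0.16563844] 0.3358577642361043 [-0.36930053  0.77298007 -0.06454852]
```

View pics/s9c.png

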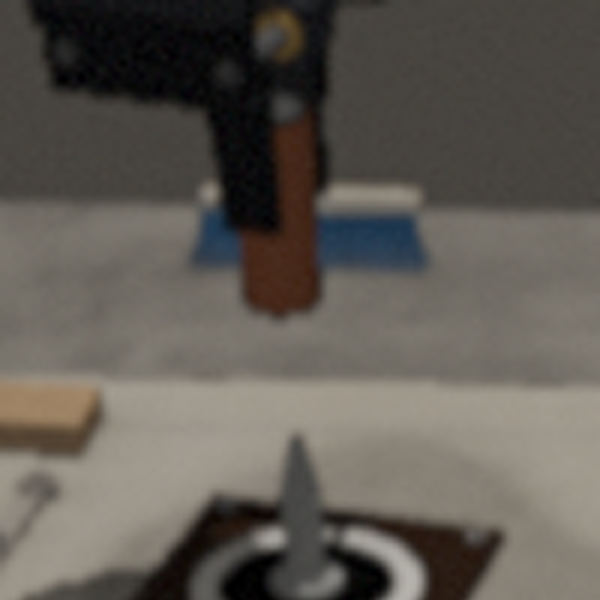

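Run:
```python
from h import *
d=load('s9'); im=d['image']; hsv=cv2.cvtColor(im,cv2.COLOR_BGR2HSV)
m=((hsv[...,1]>110)&((hsv[...,0]<14)|(hsv[...,0]>170)))
for row in range(142,153,2):
    c=np.where(m[row,240:275])[0]+240; print(row,c.min(),c.max(),c.mean() if len(c) else 0)
g=hsv[...,2].astype(int)
for row in (176,180,184,188): print(row,g[row,250:270].tolist())
# predicted columns for axis at (x,-.2115)
for x in (.634,.636):
  print(x,[np.round(proj(d,(x,-.2115,z)),2) for z in (.01,.05,.072,.1285,.14)])
```

```text
142 251 261 256.0
144 251 261 256.0
146 251 262 256.5
148 251 262 256.5
150 252 261 256.5Traceback (most recent call last):
  File "<stdin>", line 5, in <module>
    return umr_minimum(a, axis, None, out, keepdims, initial, where)
ValueError: zero-size array to reduction operation minimum which has no identity
```

Run:
```python
from h import *
d=load('s9'); hsv=cv2.cvtColor(d['image'],cv2.COLOR_BGR2HSV)
g=hsv[...,2].astype(int)
for row in (146,150,175,178,181,184,187): print(row,g[row,246:272].tolist())
for x in (.634,.636,.638):
  print(x,[np.round(proj(d,(x,-.2115,z)),2) for z in (.01,.05,.072,.1285,.14)])
```

```text
146 [109, 111, 110, 101, 79, 67, 69, 69, 70, 73, 72, 69, 69, 68, 68, 65, 57, 70, 101, 113, 114, 112, 110, 109, 109, 107]
150 [116, 117, 118, 111, 92, 73, 67, 68, 69, 69, 72, 69, 69, 68, 64, 62, 73, 93, 113, 118, 118, 116, 116, 115, 113, 113]
175 [161, 160, 160, 159, 158, 158, 157, 156, 156, 155, 150, 128, 91, 74, 85, 116, 140, 143, 142, 142, 142, 139, 139, 139, 138, 137]
178 [157, 154, 154, 153, 153, 152, 149, 147, 144, 144, 131, 102, 77, 71, 71, 81, 109, 130, 138, 137, 136, 135, 135, 135, 134, 133]
181 [134, 135, 136, 138, 139, 140, 138, 137, 137, 133, 114, 85, 72, 72, 73, 70, 82, 110, 129, 134, 135, 137, 136, 137, 134, 134]
184 [41, 46, 46, 35, 30, 29, 34, 47, 52, 53, 50, 63, 72, 71, 73, 74, 80, 85, 96, 106, 111, 113, 115, 119, 120, 124]
187 [30, 33, 37, 36, 38, 41, 51, 57, 67, 79, 81, 74, 71, 72, 71, 74, 74, 71, 70, 62, 47, 52, 69, 72, 66, 63]
0.634 [array([261.23, 195.94]), array([260.14, 181.21]), array([259.52, 172.82]), array([257.85, 150.32]), array([257.5 , 145.56])]
0.636 [array([260.39, 195.92]), array([259.29, 181.19]), array([258.66, 172.81]), array([256.97, 150.31]), array([256.61, 145.55])]
0.638 [array([259.56, 195.91]), array([258.44, 181.18]), array([257.8, 172.8]), array([256.08, 150.29]), array([255.72, 145.53])]
```

>>> {"api": "servo_tool", "payload": {"slide": [[-0.01,-0.02,-0.5],[0,0,-0.4],[0,0,-0.3],[0,0,-0.1],[0,0,0],[0,0,0]], "twist": [[0,0,0],[0,0,0],[0,0,0],[0,0,0],[0,0,0],[0,0,0]], "gripper": [1,1,1,1,1,1]}}

```text
time_s: 25.28
tcp_pos: [0.6365, -0.2128, 0.0887]
ee_rot: [[0.956, -0.294, 0.002], [-0.294, -0.956, -0.0], [0.002, -0.0, -1.0]]
wrist_force: [0.5, -0.2, -0.9]
gripper_width: 0.335
```

>>> {"api": "servo_tool", "payload": {"slide": [[0,0.01,-0.2],[0,0,-0.2],[0,0,-0.15],[0,0,-0.08],[0,0,0],[0,0,0]], "twist": [[0,0,0],[0,0,0],[0,0,0],[0,0,0],[0,0,0],[0,0,0]], "gripper": [1,1,1,1,1,1]}}

```text
time_s: 26.02
tcp_pos: [0.6361, -0.2122, 0.0501]
ee_rot: [[0.956, -0.294, 0.001], [-0.294, -0.956, -0.0], [0.001, -0.0, -1.0]]
wrist_force: [0.4, -0.2, -1.0]
gripper_width: 0.337
```

>>> {"api": "servo_tool", "payload": {"slide": [[0,0,-0.03],[0,0,0],[0,0,0]], "twist": [[0,0,0],[0,0,0],[0,0,0]], "gripper": [1,1,1]}}

```text
time_s: 26.4
tcp_pos: [0.6358, -0.2121, 0.0481]
ee_rot: [[0.956, -0.294, 0.0], [-0.294, -0.956, -0.0], [0.0, -0.0, -1.0]]
wrist_force: [0.2, 0.3, -0.9]
gripper_width: 0.337
```

Release and withdraw straight up.

>>> {"api": "servo_tool", "payload": {"slide": [[0,0,0],[0,0,0],[0,0,0],[0,0,0],[0,0,0],[0,0,0],[0,0,0.5],[0,0,0.9],[0,0,0.9],[0,0.8,0.5],[0,0.8,0.5],[0,0.8,0]], "twist": [[0,0,0],[0,0,0],[0,0,0],[0,0,0],[0,0,0],[0,0,0],[0,0,0],[0,0,0],[0,0,0],[0,0,0],[0,0,0],[0,0,0]], "gripper": [0,0,0,0,0,0,0,0,0,0,0,0]}}

```text
time_s: 27.9
tcp_pos: [0.637, -0.0669, 0.2496]
ee_rot: [[0.956, -0.295, 0.007], [-0.295, -0.956, 0.0], [0.007, -0.002, -1.0]]
wrist_force: [0.9, 0.9, -0.3]
gripper_width: 1.004
```

>>> {"api": "servo_tool", "payload": {"slide": [[-0.3,0.8,0],[-0.3,0.8,0],[-0.3,0.8,0],[0,0.8,0],[0,0.5,0],[0,0,0]], "twist": [[0,0,0],[0,0,0],[0,0,0],[0,0,0],[0,0,0],[0,0,0]], "gripper": [0,0,0,0,0,0]}}

```text
time_s: 28.65
tcp_pos: [0.5815, 0.1558, 0.2457]
ee_rot: [[0.957, -0.291, -0.0], [-0.291, -0.957, 0.0], [-0.0, -0.0, -1.0]]
wrist_force: [-0.6, -0.6, -0.3]
gripper_width: 1.003
```

Run:
```python
from h import *
s=cap('side','s10')['image']; t=cap('top','t10')['image']
cv2.imwrite('pics/s10c.png',cv2.resize(s[140:260,210:400],(760,480),interpolation=cv2.INTER_CUBIC))
print(r.sense()['tcp_pos'],r.sense()['gripper_width'],r.sense()['wrist_force'])
```

```text
[0.5815385  0.15375805 0.24583164] 0.9982798742355914 [ 0.34844445 -0.25523087  0.22928098]
```

View pics/s10c.png

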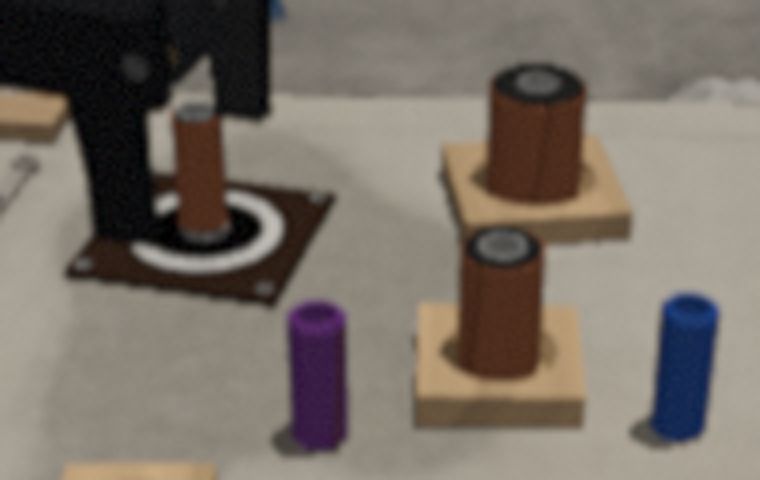

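View pics/t10.png

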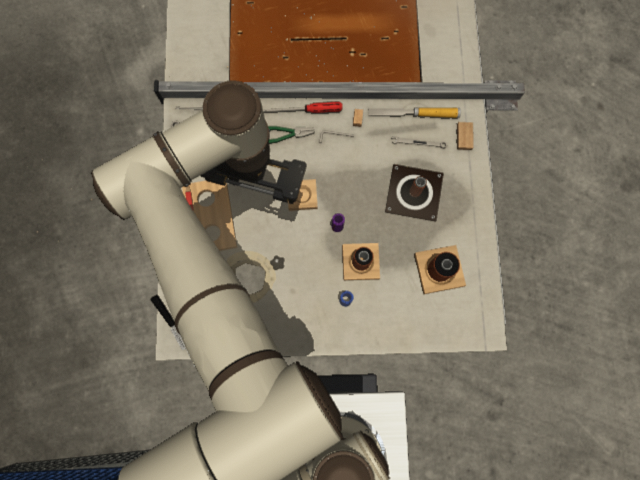

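Run:
```python
from h import *
d=load('t10'); t=d['image']; a=cv2.resize(t[170:300,335:475],None,fx=5,fy=4.5,interpolation=cv2.INTER_CUBIC); cv2.imwrite('pics/t10c.png',a)
hsv=cv2.cvtColor(t,cv2.COLOR_BGR2HSV)
for b,(x,y,w,h,z) in {'L':(425,248,40,34,.084),'M':(348,242,30,30,.084),'S':(411,173,17,18,.086)}.items():
    p=hsv[y:y+h,x:x+w].astype(int); m=((p[...,1]<85)&(p[...,2]<128)).astype(np.uint8)
    n,l,st,ce=cv2.connectedComponentsWithStats(m);k=1+st[1:,4].argmax()
    c=max(cv2.findContours((l==k).astype(np.uint8),cv2.RETR_EXTERNAL,cv2.CHAIN_APPROX_NONE)[0],key=len)
    mc=cv2.minEnclosingCircle((np.array([ray(d,q+np.array([x,y]),z)[:2] for q in c[:,0]])*1000).astype(np.float32)); print(b,np.round(mc[0],1),round(2*mc[1],1),st[k])
d=load('s10')
for n,uv,z in (('S',(195/4+210,112/4+140),.086),('M',(502/4+210,246/4+140),.084),('L',(538/4+210,83/4+140),.084)): print(n,np.round(1000*ray(d,uv,z),1))
```

```text
L [ 439.  -260.5] 52.8 [ 10   5  23  23 401]
M [462.9 -69.6] 37.7 [  8   6  16  17 193]
S [ 637.6 -209.7] 53.9 [  0   1  17  17 137]
S [ 634.4 -208.3   86. ]
M [460.  -67.5  84. ]
L [ 435.  -258.4   84. ]
```

View pics/t10c.png

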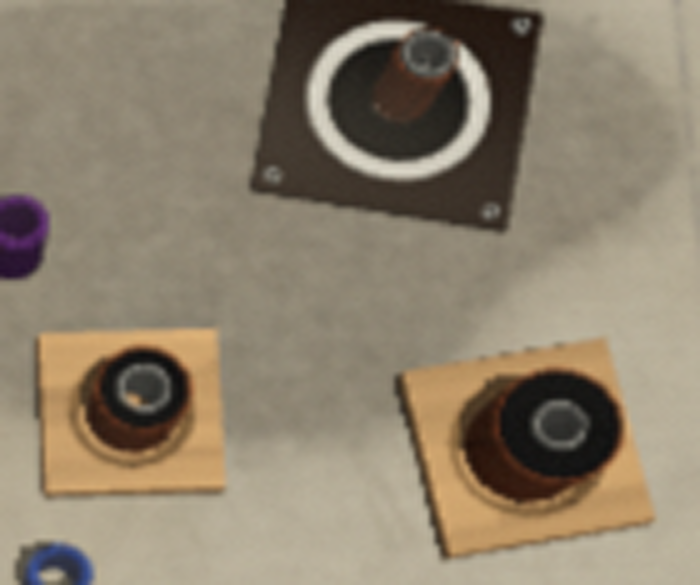

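```bash
python3 -c "
from h import *
print(r.finish_job())"
```

```text
the job is handed in; nothing more can be done
None
```

I changed the drums round and handed the job in at about 29 s; the hand-in gives no verdict. The small drum went aside into the small block first. The medium drum then went to its own block, the large drum to its own block, and the small drum onto the spindle.

- **Medium and large drums:** in the last pictures both stand upright in their seats. From above, their tops are within about 1 mm of the block centres measured in that same view. The side view gives about 2–3 mm, with the rough edge readings I took there.
- **Small drum:** it stands over the spindle on the flange, with no side force felt on the way down. My automatic outline of its top failed because it merged with the dark plate. I checked it by eye and by a side-view reading, about 3 mm from the spindle axis along y. The tool's own position at release was within 1 mm of the axis.
- **Camera disagreement:** the two cameras differ by about 3–4 mm in x throughout, so I used their average.
- **Seating height:** I judged this from the tool height at release and from the pictures, and did not measure it separately.
- **Everything else:** the gripper is open and well clear of the drums. I did not touch the star knob, plywood part, pencil, or the blue and purple look-alikes. I did not measure whether they had moved. In the last top view the arm partly hides the plywood part and the pencil.

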